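# Check the bench scale behind its hand-held draught screen

### The job

Stand the larger of the two steel check weights upright inside the ring engraved at the middle of the bench scale's sprung pan, setting it down gently so that the pan is not driven to its stop, and let go of it. Then swing the hinged draught screen beside the pan (the round bar is its handle) up from its props to the upright position where it balances over its hinge, without letting it tip over towards the pan, and finish while still holding it there, steady, in the fingers. Leave the small weight, the tin and the screwdriver alone.

Things in the scene. Friction and masses are not known exactly. Their poses are not given: they have to be found in the camera images.
- scale: Grey bench scale, fixed. Origin at bench level; own y points from the screen's hinge to the pan, own x is parallel to the hinge. Housing: x -95..95, y -30..165 mm, top at 40 mm, round steel pan above it. A flat foot, 18 mm high, runs on under the screen to y -185 mm, with two screen props (posts 68 mm high) at x +-40, y -100 mm.
- pan_center (a point): Middle of the upper face of the round steel pan (120 mm diameter, 4 mm thick, 60 mm above the bench when empty; centre at x 0, y 90 mm of the scale). A ring of 65 mm diameter is engraved around this point. Nothing stands above the pan while the screen is on its props.
- pan (a joint): How far the sprung pan is pressed down, m: 0 when empty, about 0.0045 under the larger check weight (about 1 N per mm), 0.014 at its stop, which must be kept off (stay below 0.0125).
- check_weight: The larger check weight, loose, standing upright on the bench: bright steel, 0.5 kg, 70 mm tall. Origin at the centre of its underside, z up. Cylindrical body of 40 mm diameter up to 46 mm, neck of 16 mm diameter from 49 to 54 mm, round head of 26 mm diameter from 57 to 70 mm.
- small_weight: The smaller check weight, same shape, 29 mm diameter and 52 mm tall, 0.2 kg, standing on the bench 80 mm or more from the larger one (either may be the nearer). Bystander. Origin at the centre of its underside.
- screw_tin: Closed round steel tin, 68 mm diameter, 55 mm high. Bystander. Origin at the centre of its underside.
- screwdriver: Screwdriver with a black handle lying on the bench, 190 mm long along its own x. Bystander. Origin at mid-length, on the bench.
- screen_angle (a joint): Angle of the draught screen, rad: 0 upright, where it balances (its weight straight above the hinge, which is nearly free: let go, it falls either way); positive leaning away from the pan, 1.2 resting on its props, negative leaning over the pan.
- screen_bar (a point): Round steel grip bar of the screen, 12 mm diameter, 116 mm long, 152 mm from the hinge axis, on two 8 mm rods 52 mm to either side of its middle: an open window 46 x 96 mm lies between bar and sheet. Origin at mid-bar; own x along it, own z away from the hinge. It can turn between finger pads pinching it. Height 100 mm on the props, 197 mm upright.
- screen: Hinged draught screen. Origin at the middle of its hinge axis, 45 mm above the bench, at x 0, y -20 mm of the scale; own x along the axis and parallel to the scale's x, own z from the hinge up the sheet. Aluminium sheet 130 mm wide, 3 mm thick, from 4 to 100 mm from the axis, with the grip bar beyond its edge; 0.13 to 0.25 kg in all.

How it is judged:
On the way, in this order (a step that is already met when the one before it is completed fails the run):
1. the larger check weight stands upright inside the ring on the pan, let go, with the screen still leaning well away (horizontal distance between check_weight and pan_center below 0.0125 m and z of check_weight in the frame of pan_center between -0.003 and 0.003 m and angle between check_weight's own z axis and vertical below 0.08 rad and value of joint pan between 0.003 and 0.0065 m and contact force between the fingers and check_weight below 0.1 N and value of joint screen_angle above 0.5 rad), for 0.2 s.
2. the screen is upright at its balance point, held by the fingers (value of joint screen_angle between -0.09 and 0.09 rad and contact force between the fingers and screen above 0.3 N), for 0.3 s.
At the end, for the whole second after the job is handed in: The fingers are holding the screen and the screen is steady within 0.09 rad of upright; the larger check weight stands upright and at rest on the pan, its middle within 12.5 mm of the pan's middle (inside the ring), untouched by the robot (all of step 2 and velocity of joint screen_angle between -0.1 and 0.1 rad/s and horizontal distance between check_weight and pan_center below 0.0125 m and z of check_weight in the frame of pan_center between -0.003 and 0.003 m and angle between check_weight's own z axis and vertical below 0.08 rad and value of joint pan between 0.003 and 0.0065 m and linear speed of check_weight below 0.02 m/s and contact force between each of the arm, the fingers and check_weight below 0.1 N); the arm keeps its last pose, push and grip.
It fails at once if the screen tips over towards the pan (more than 0.3 rad past upright) (value of joint screen_angle below -0.3 rad).
It fails at once if the pan is driven to its stop (value of joint pan above 0.0125 m).
It fails at once if the small weight is disturbed (distance of small_weight from where it was at the start of the episode above 0.02 m).
It fails at once if the tin is disturbed (distance of screw_tin from where it was at the start of the episode above 0.02 m).
It fails at once if the screwdriver is disturbed (distance of screwdriver from where it was at the start of the episode above 0.02 m).
It also fails if it takes over 54 s, if anything falls off the work surface, if the arm or the gripper's body presses on something with over 40 N, if the wrist force passes 120 N, or if a joint passes its speed limit or range.

### The arm

A 6-joint arm with a two-finger parallel gripper is mounted at the origin on the work surface. World frame = base frame: x ahead of the robot, y to its left, z up, the work surface at z = 0. Lengths are in m, angles in rad, forces in N, time in s.
With the tool pointing down it reaches from about 0.35 to 0.975 m from the base axis. Payload 4.9 kg.
Tool frame: the origin (TCP) lies midway between the tips of the shut fingers; the grasp point (between the pads) lies 19 mm behind it (ctrl.tcp_to_grasp is the distance from the TCP to the grasp point, in m); z points along the fingers, y is the line along which they close (so a half turn about z gives the same grasp; the last joint's range is limited). The gripper opens to 85 mm and grips with 20 to 120 N. Pads are 22 mm wide; open, the fingers measure 114 mm over their backs; the gripper's body (76 mm by 85 mm) begins 54 mm behind the grasp point. The pads swing forward as they close: fully open they stand 13 mm farther back than shut.
Start: joints at [-1.393, 0.053, 1.613, -0, 1.476, -0.119], TCP at [0.183, -0.598, 0.231] pointing down, gripper open.
Joint ranges: [-3.01, 3.01], [-1.01, 2.22], [0.06, 2.58], [-1.02, 4.17], [0.09, 2.62], [-3.14, 3.14]. Speed limits (rad/s): [2.57, 2.57, 3.14, 3.14, 3.14, 3.14].

### API

Orientations are given as a rotation vector (axis times angle).
In Python, from station import ctrl, get_image, camera_params gives the robot as it stands (ctrl), with the cameras as plain functions.
- The arm moves only by the tool pendant, called by a JSON object that holds its "fn" and its "kwargs". Schema: {"type":"object","properties":{"plan":{"type":"array","items":{"type":"number"},"minItems":7,"maxItems":140},"grip_force":{"type":"number"},"only":{"type":"string"},"quiet":{"type":"boolean"},"lines":{"type":"string"}},"required":["plan"],"additionalProperties":false}. plan is one flat list of numbers that holds 1 to 20 rows one after another, with no inner brackets; each row has 7 numbers: the finger opening in m, then dx, dy, dz in shares of 800 mm (1.0 is 800 mm), then a rotation vector rx, ry, rz in a scale on which 1.0 is 360 degrees; each row is the pose to reach, as a shift and turn from the pose commanded when the call began, along the tool's axes at that moment; what a row does not reach only later rows make up. A row lasts 1/12 s, in which the tool goes at most 0.0417 m and 0.125 rad, less where a joint would pass 70% of its speed; a pose out of reach is approached as far as the arm can. The fingers move at their own pace and stop on an object; grip_force is the grip in N (left out, the last holds). Time passes only in rows, so rows that do not move let the fingers close. The tool returns the time, the measured TCP pose, the force, the opening and the grip force at its end. only (a regular expression) keeps the lines of the reply that match it, lines (a string "A,B") keeps lines A to B, and quiet returns only ok. No shift or turn number may pass 1 either way. Input that does not fit is refused with a message, and nothing moves.
- ctrl.get_obs(): the state, without advancing time (a new reading comes with each control period).
- get_image(name): name is "scene" or "top" or "wrist"; returns the picture (384x512x3 uint8, red, green, blue); there is no depth.
- camera_params(name): a dict with "fx", "fy", "cx", "cy" (pixels), "T" (4x4, takes a point from camera to world coordinates); the wrist camera has in their place "tool_from_camera" (4x4, takes a point from camera to tool coordinates, whose origin is the TCP and whose axes are the flange's). Camera axes: x right, y down, z forward; pixel columns grow to the right and rows downward; lengths in m; the calibration is good to about 2 mm. A picture is of the moment at which its call begins: read the wrist's pose just before it. camera_params takes no time and is no camera call.
- ctrl.finish_job(): hands the job in; it is judged then, once.
The state is a dict: "t": time; "q": joint angles; "dq": joint speeds; "effort": joint torques, N m; "tool_pos": TCP position; "tool_rot": TCP orientation; "contact_force": force on the tool from outside, world axes, zero at the start; "wrist_torque": the same for the moment, N m; "opening": finger opening in m; "grip_force": force on a finger pad.
Only numpy, scipy, OpenCV 4.12 (cv2) and the standard library are available. Lean on these libraries where they do the work, as an engineer would, in place of code of your own. Each camera call takes 0.05 s, during which the arm holds its last target. There are 200 camera calls.

## Working session

There is one attempt and no reset: what is moved stays moved. The work goes in short steps, Python scripts to look and compute and a tool call to move; the robot and the scene stay as the last step left them, time stands still between calls to the robot, and variables do not carry over. Pictures are saved under pics/ and viewed, at most 10 in all, crops included, and the job is handed in when it is done.

```bash
ls; mkdir -p pics
```

Run:
```python
from station import ctrl, get_image, camera_params
import cv2,numpy as np
o=ctrl.get_obs();print({k:np.round(v,4) for k,v in o.items()},ctrl.tcp_to_grasp)
for n in("top","scene"):
    p=camera_params(n);print(n,p)
    cv2.imwrite(f"pics/{n}0.png",get_image(n)[:,:,::-1])
print(camera_params("wrist"))
```

```text
pics
station.py
{'t': np.float64(0.0), 'q': array([-1.393 ,  0.0534,  1.6143,  0.    ,  1.476 , -0.119 ]), 'dq': array([-0.0004,  0.    ,  0.0007, -0.0016, -0.0013, -0.0014]), 'effort': array([ 2.00000e-04, -3.93680e+01, -3.70175e+01, -1.00000e-04,
        7.20000e-03, -0.00000e+00]), 'tool_pos': array([ 0.1827, -0.5971,  0.2301]), 'tool_rot': array([-3.1051e+00, -4.6420e-01,  1.0000e-04]), 'contact_force': array([0.4892, 1.1864, 0.2948]), 'wrist_torque': array([ 0.0231, -0.048 , -0.0174]), 'grip_force': np.float64(0.0), 'opening': np.float64(0.0851)} 0.0187
top {'fx': 368.47056212516793, 'fy': 368.47056212516793, 'cx': 252.8007433169042, 'cy': 197.3993736051817, 'T': array([[-0.01427547, -0.98253354,  0.18553718,  0.37103193],
       [-0.99956642,  0.00924393, -0.02795562, -0.04903573],
       [ 0.02575224, -0.18585581, -0.9822395 ,  1.24503361],
       [ 0.        ,  0.        ,  0.        ,  1.        ]])}
scene {'fx': 419.6903683590467, 'fy': 419.6903683590467, 'cx': 258.50101593552534, 'cy': 198.592811361137, 'T': array([[-0.23014242,  0.51154155, -0.82786454,  1.43006069],
       [ 0.97285746,  0.14204144, -0.18268167,  0.11734083],
       [ 0.02414181, -0.847437  , -0.53034678,  0.68345543],
       [ 0.        ,  0.        ,  0.        ,  1.        ]])}
{'fx': 289.27275776564863, 'fy': 289.27275776564863, 'cx': 258.7553074113474, 'cy': 191.77762960212553, 'tool_from_camera': array([[-9.35414664e-04, -9.57736150e-01, -2.87646645e-01,
         7.28209013e-02],
       [ 9.99999170e-01, -6.41006892e-04, -1.11768526e-03,
         6.41497072e-04],
       [ 8.86064095e-04, -2.87647451e-01,  9.57735954e-01,
        -1.42353437e-01],
       [ 0.00000000e+00,  0.00000000e+00,  0.00000000e+00,
         1.00000000e+00]])}
```

View pics/top0.png

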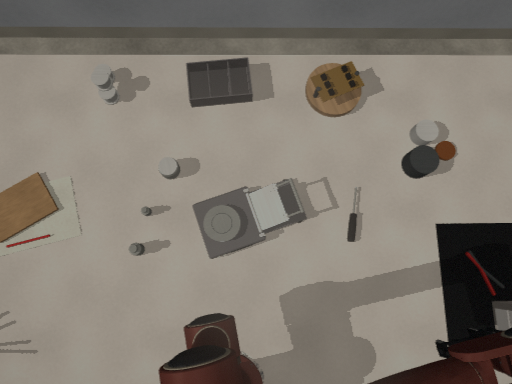

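View pics/scene0.png

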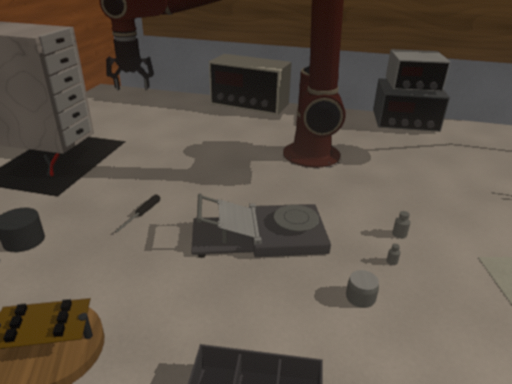

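Top view: pan centre near (221,223), screen sheet near (268,207), larger weight (137,249), small weight (146,211), tin (169,168), screwdriver (354,215). The scene view agrees, with the weights at (402,225) and (394,255). I'll enlarge these areas.

Create h.py:
```python
from station import ctrl, get_image, camera_params
import cv2,numpy as np
from scipy.spatial.transform import Rotation as R
def cam(n):
    p=camera_params(n)
    if n=="wrist":
        o=ctrl.get_obs();T=np.eye(4);T[:3,:3]=R.from_rotvec(o["tool_rot"]).as_matrix();T[:3,3]=o["tool_pos"]
        p["T"]=T@p["tool_from_camera"]
    return p
def onz(p,u,v,z):
    d=p["T"][:3,:3]@[(u-p["cx"])/p["fx"],(v-p["cy"])/p["fy"],1];c=p["T"][:3,3]
    return c+d*(z-c[2])/d[2]
def proj(p,X):
    c=p["T"][:3,:3].T@(np.asarray(X,float)-p["T"][:3,3]);return p["fx"]*c[0]/c[2]+p["cx"],p["fy"]*c[1]/c[2]+p["cy"]
```

Run:
```python
from h import *
p=cam("top");im=cv2.imread("pics/top0.png")
for n,u,v,z in [("pan",221,223,.06),("big",137,247,.07),("small",146,209,.052),("tin",168,164,.055),("sd",354,215,.01),("hingeA",246,188,.045),("hingeB",265,234,.045)]: print(n,onz(p,u,v,z).round(3))
a=cv2.resize(im[160:270,120:340],None,fx=3.6,fy=3.6,interpolation=cv2.INTER_CUBIC)
cv2.imwrite("pics/crop.png",a)
```

```text
pan [0.512 0.021 0.06 ]
big [0.438 0.284 0.07 ]
small [0.561 0.265 0.052]
tin [0.711 0.198 0.055]
sd [ 0.54  -0.428  0.01 ]
hingeA [ 0.63  -0.061  0.045]
hingeB [ 0.476 -0.121  0.045]
```

View pics/crop.png

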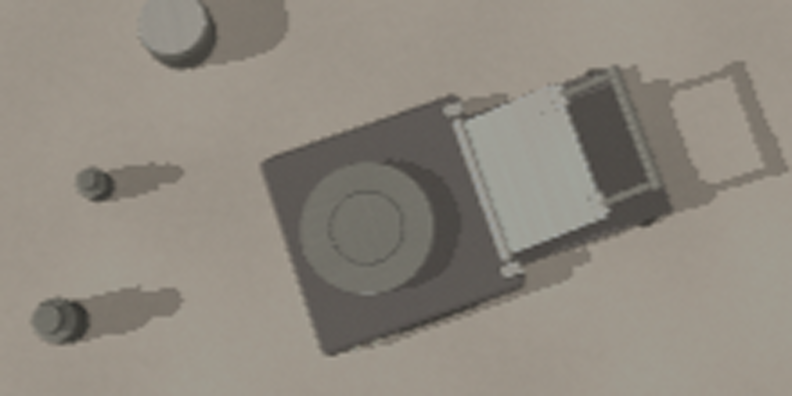

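Enlarged crop (3.6×, offset 120,160): pan centre (366,228), hinge ends (454,108) and (512,270), bar ends (614,70) and (660,185), weight heads (48,320) and (92,180). The screen leans away from the pan over the foot.

Run:
```python
from h import *
p=cam("top");f=lambda u,v,z:onz(p,120+u/3.6,160+v/3.6,z)
pan=f(366,228,.06);hA=f(454,108,.045);hB=f(512,270,.045);bA=f(614,70,.1);bB=f(660,185,.1);big=f(48,320,.07);sm=f(92,180,.052)
for n in "pan hA hB bA bB big sm".split(): print(n,globals()[n].round(4))
print("len",np.linalg.norm(bA-bB)); y=pan-(bA+bB)/2;y[2]=0;print(np.linalg.norm(y),"exp .2517");
for v in (y,hA-hB,bA-bB): print(np.degrees(np.arctan2(v[1],v[0])))
o=ctrl.get_obs();Rm=R.from_rotvec(o["tool_rot"]).as_matrix();print(Rm.round(3))
t=np.array([big[0],big[1],.18]);print("shift to big",Rm.T@(t-o["tool_pos"]))
```

```text
pan [0.5107 0.0189 0.06  ]
hA [ 0.623  -0.0613  0.045 ]
hB [ 0.4729 -0.1121  0.045 ]
bA [ 0.6447 -0.2034  0.1   ]
bB [ 0.5409 -0.2403  0.1   ]
big [0.4321 0.2948 0.07  ]
sm [0.558  0.2663 0.052 ]
len 0.11012670613034423
0.2543296532498649 exp .2517
108.82900705961163
18.698552886741716
19.603994589230325
[[ 0.956  0.292 -0.   ]
 [ 0.292 -0.956  0.002]
 [ 0.    -0.002 -1.   ]]
shift to big [ 0.49938856 -0.77982479  0.05171887]
```

The manual's scale: shifts go in shares of 800 mm and turns go in shares of 360 degrees. Converting my numbers, 0.448 m is 0.56, -0.383 m is -0.4788, -0.035 rad is -0.0056.

{"fn": "pendant", "kwargs": {"plan": [0.085,0.56,-0.4788,-0.0875,0,0,-0.0056,0.085,0.56,-0.4788,-0.0875,0,0,-0.0056,0.085,0.56,-0.4788,-0.0875,0,0,-0.0056,0.085,0.56,-0.4788,-0.0875,0,0,-0.0056,0.085,0.56,-0.4788,-0.0875,0,0,-0.0056,0.085,0.56,-0.4788,-0.0875,0,0,-0.0056,0.085,0.56,-0.4788,-0.0875,0,0,-0.0056,0.085,0.56,-0.4788,-0.0875,0,0,-0.0056,0.085,0.56,-0.4788,-0.0875,0,0,-0.0056,0.085,0.56,-0.4788,-0.0875,0,0,-0.0056,0.085,0.56,-0.4788,-0.0875,0,0,-0.0056,0.085,0.56,-0.4788,-0.0875,0,0,-0.0056,0.085,0.56,-0.4788,-0.0875,0,0,-0.0056,0.085,0.56,-0.4788,-0.0875,0,0,-0.0056,0.085,0.56,-0.4788,-0.0875,0,0,-0.0056,0.085,0.56,-0.4788,-0.0875,0,0,-0.0056,0.085,0.56,-0.4788,-0.0875,0,0,-0.0056,0.085,0.56,-0.4788,-0.0875,0,0,-0.0056]}}

```text
t: 1.6
tool_pos: [0.4985, -0.1013, 0.3006]
tool_rot: [-3.099, -0.517, 0.002]
contact_force: [-0.5, -0.9, 0.6]
opening: 0.085
grip_force: 0.0
```

Run:
```python
from h import *
p=cam("wrist");im=get_image("wrist")[:,:,::-1];np.savez("w1.npz",**p);cv2.imwrite("pics/w1.png",im)
print(p["T"].round(3))
cv2.imwrite("pics/w1b.png",cv2.resize(im,(768,576),interpolation=cv2.INTER_CUBIC))
```

```text
[[ 0.324 -0.906 -0.274  0.568]
 [-0.946 -0.31  -0.093 -0.078]
 [-0.001  0.289 -0.957  0.443]
 [ 0.     0.     0.     1.   ]]
```

View pics/w1b.png

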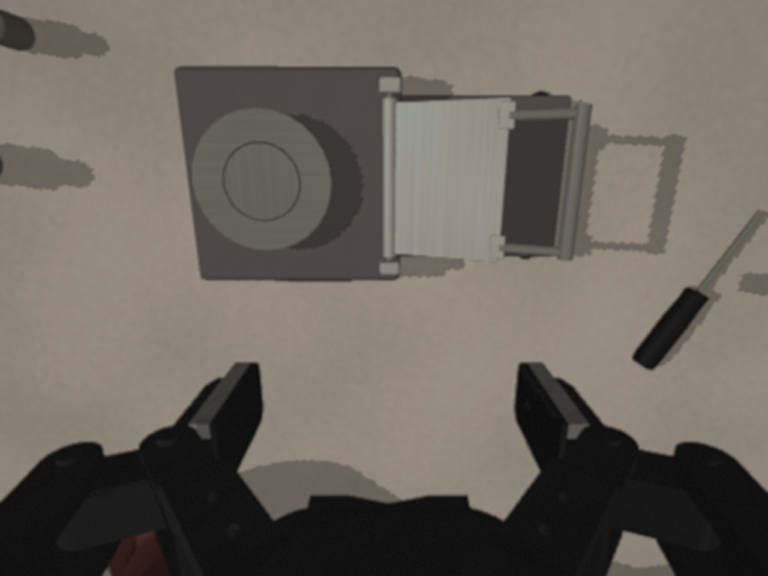

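Wrist view (1.5×): ring centre (261,181), hinge rod x≈389 from y 78 to 274, bar ends (583,104) and (567,258), screwdriver well to the right at (690,300).

Run:
```python
from h import *
p=dict(np.load("w1.npz"));f=lambda u,v,z:onz(p,(u+.5)/1.5-.5,(v+.5)/1.5-.5,z)
ang=lambda v:np.degrees(np.arctan2(v[1],v[0]))
pan=f(261,181,.06);hA=f(389.5,84,.045);hB=f(389.5,268,.045);bA=f(583,104,.1);bB=f(567,258,.1)
print("pan",pan,[np.linalg.norm(f(u,v,.06)-pan) for u,v in((222,180),(300,182),(261,142),(262,220))])
print("bar",(bA+bB)/2,np.linalg.norm(bA-bB)); y=pan-(bA+bB)/2;print("dist",np.hypot(*y[:2]),ang(y),"hinge",ang(hA-hB),"bar",ang(bA-bB),"hinge mid",(hA+hB)/2)
# plate edges
im=cv2.cvtColor(cv2.imread("pics/w1.png"),cv2.COLOR_BGR2GRAY)
e=cv2.Canny(cv2.GaussianBlur(im,(3,3),0),15,40)
c=((131,120.5))
pts=[]
c0=np.array([173.8,120.3])
for a in np.linspace(0,2*np.pi,72,endpoint=False):
    d=np.array([np.cos(a),np.sin(a)])
    rs=[r for r in np.arange(21,32,.5) if e[tuple(np.round((c0+r*d)[::-1]).astype(int))]]
    if rs: pts.append(c0+np.mean(rs)*d)
if len(pts)>10:
    el=cv2.fitEllipse(np.float32(pts));print(len(pts),el,onz(p,*el[0],.06))
```

```text
pan [0.51357879 0.01924913 0.06      ] [np.float64(0.033402618675067906), np.float64(0.03343947145031112), np.float64(0.03185462933466051), np.float64(0.03344182873694389)]
bar [ 0.59465287 -0.22013138  0.1       ] 0.11528976949931909
dist 0.2527370867667825 108.71035954431856 hinge 18.934050926081003 bar 19.88584943342881 hinge mid [ 0.54819022 -0.08548992  0.045     ]
72 ((173.966552734375, 120.4328384399414), (49.480003356933594, 53.679527282714844), 142.1470489501953) [0.51371618 0.0191073  0.06      ]
```

To row units: -0.396 m is -0.495, 0.066 m is 0.0825.

{"fn": "pendant", "kwargs": {"plan": [0.085,0.0825,-0.495,0.1,0,0,0,0.085,0.0825,-0.495,0.1,0,0,0,0.085,0.0825,-0.495,0.1,0,0,0,0.085,0.0825,-0.495,0.1,0,0,0,0.085,0.0825,-0.495,0.1,0,0,0,0.085,0.0825,-0.495,0.1,0,0,0,0.085,0.0825,-0.495,0.1,0,0,0,0.085,0.0825,-0.495,0.1,0,0,0,0.085,0.0825,-0.495,0.1,0,0,0,0.085,0.0825,-0.495,0.1,0,0,0,0.085,0.0825,-0.495,0.1,0,0,0,0.085,0.0825,-0.495,0.1,0,0,0,0.085,0.0825,-0.495,0.1,0,0,0,0.085,0.0825,-0.495,0.1,0,0,0]}}

```text
t: 2.82
tool_pos: [0.4334, 0.294, 0.2216]
tool_rot: [3.099, 0.515, 0.001]
contact_force: [-0.6, -0.7, -0.3]
opening: 0.0849
grip_force: 0.0
```

Run:
```python
from h import *
p=cam("wrist");im=get_image("wrist")[:,:,::-1];np.savez("w2.npz",**p);cv2.imwrite("pics/w2.png",im)
cv2.imwrite("pics/w2b.png",cv2.resize(im,(768,576),interpolation=cv2.INTER_CUBIC))
```

```text
(no output)
```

View pics/w2b.png

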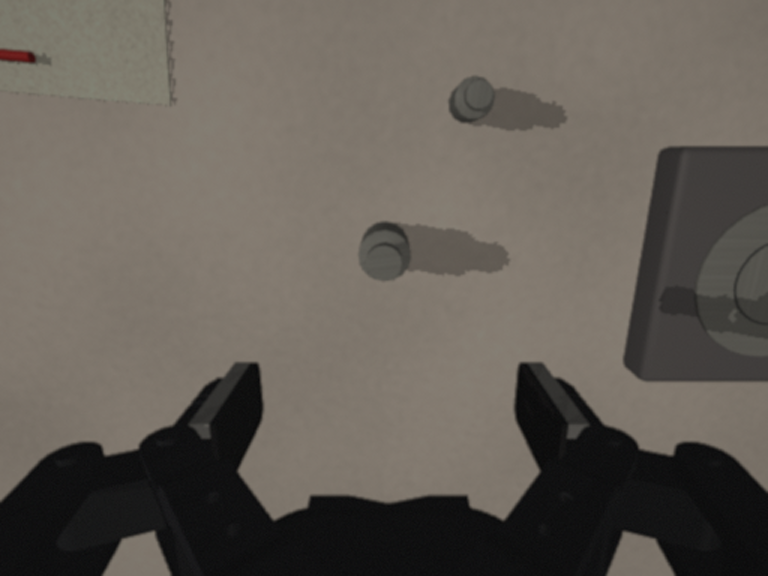

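Wrist view (1.5×): larger weight directly ahead, head top centred near (385,261), body 359–411 wide; small weight up-right at (472,98), clear of the fingers.

Run:
```python
from h import *
p=dict(np.load("w2.npz"));f=lambda u,v,z:onz(p,(u+.5)/1.5-.5,(v+.5)/1.5-.5,z)
h=f(385,261,.07);b=f(385,247,.046);print(h,b,f(475,95,.052))
print("width",np.linalg.norm(f(359,247,.046)-f(411,247,.046)), "head",np.linalg.norm(f(367,261,.07)-f(402,261,.07)))
print([np.array(proj(p,[*h[:2],z]))*1.5 for z in(0,.046,.07)])
o=ctrl.get_obs();Rm=R.from_rotvec(o["tool_rot"]).as_matrix()
print(Rm.T@(np.array([(h[0]+b[0])/2,(h[1]+b[1])/2,.012])-o["tool_pos"]),Rm.round(3))
```

```text
[0.43663326 0.29720394 0.07      ] [0.44138177 0.29901211 0.046     ] [0.55859334 0.2756482  0.052     ]
width 0.03869580701790729 head 0.024308442133129046
[array([385.41135654, 241.98209961]), array([385.00755561, 253.44111616]), array([384.75, 260.75])]
[ 0.00642662 -0.00209039  0.20978254] [[ 0.946  0.323  0.001]
 [ 0.323 -0.946  0.   ]
 [ 0.001  0.    -1.   ]]
```

To row units: 0.209 m is 0.2613, 0.005 m is 0.0063.

{"fn": "pendant", "kwargs": {"plan": [0.085,0.0063,-0.0025,0.05,0,0,0,0.085,0.0063,-0.0025,0.1,0,0,0,0.085,0.0063,-0.0025,0.15,0,0,0,0.085,0.0063,-0.0025,0.1875,0,0,0,0.085,0.0063,-0.0025,0.225,0,0,0,0.085,0.0063,-0.0025,0.25,0,0,0,0.085,0.0063,-0.0025,0.2613,0,0,0,0.085,0.0063,-0.0025,0.2613,0,0,0,0.03,0.0063,-0.0025,0.2613,0,0,0,0.03,0.0063,-0.0025,0.2613,0,0,0,0.03,0.0063,-0.0025,0.2613,0,0,0,0.03,0.0063,-0.0025,0.2613,0,0,0,0.03,0.0063,-0.0025,0.2613,0,0,0,0.03,0.0063,-0.0025,0.2613,0,0,0,0.03,0.0063,-0.0025,0.2613,0,0,0,0.03,0.0063,-0.0025,0.2613,0,0,0], "grip_force": 50}}

```text
t: 4.2
tool_pos: [0.4382, 0.2995, 0.0146]
tool_rot: [-3.098, -0.519, -0.005]
contact_force: [-0.2, -2.6, 6.6]
opening: 0.0389
grip_force: 50.4
```

To row units: 0.29 m is 0.3625, 0.27 m is 0.3375.

{"fn": "pendant", "kwargs": {"plan": [0.03,0,0,-0.05,0,0,0,0.03,0,0,-0.1,0,0,0,0.03,0,0.025,-0.125,0,0,0,0.03,-0.0025,0.0625,-0.125,0,0,0,0.03,-0.0063,0.1125,-0.125,0,0,0,0.03,-0.01,0.1625,-0.125,0,0,0,0.03,-0.0138,0.2125,-0.125,0,0,0,0.03,-0.0175,0.2625,-0.125,0,0,0,0.03,-0.0213,0.3,-0.125,0,0,0,0.03,-0.0238,0.3375,-0.125,0,0,0,0.03,-0.0238,0.3563,-0.125,0,0,0,0.03,-0.0238,0.3625,-0.125,0,0,0,0.03,-0.0238,0.3625,-0.125,0,0,0,0.03,-0.0238,0.3625,-0.125,0,0,0,0.03,-0.0238,0.3625,-0.125,0,0,0]}}

```text
t: 5.45
tool_pos: [0.5125, 0.0198, 0.1118]
tool_rot: [-3.097, -0.52, 0.002]
contact_force: [0.1, -0.3, -4.9]
opening: 0.0389
grip_force: 53.0
```

Run:
```python
from h import *
p=cam("wrist");im=get_image("wrist")[:,:,::-1];np.savez("w3.npz",**p);cv2.imwrite("pics/w3.png",im)
cv2.imwrite("pics/w3b.png",cv2.resize(im,(768,576),interpolation=cv2.INTER_CUBIC))
cv2.imwrite("pics/s3.png",get_image("scene")[:,:,::-1])
```

```text
(no output)
```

View pics/w3b.png

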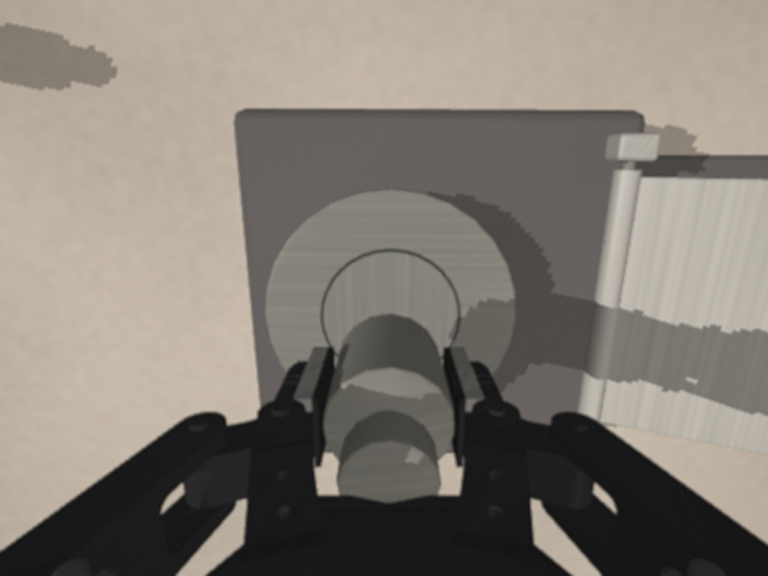

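The weight hangs upright in the fingers over the pan: ring centre near (391,315), weight head top near (389,472) (1.5×).

Run:
```python
from h import *
p=dict(np.load("w3.npz"));f=lambda u,v,z:onz(p,(u+.5)/1.5-.5,(v+.5)/1.5-.5,z)
for z in(.165,.167,.169): print(f(389.5,472,z), np.linalg.norm(f(338,472,z)-f(441,472,z)))
# body bottom front edge (v=314 at x 390) , body top front edge
print("bottom front",f(390,314,.097),"body top front",f(390,368,.143))
pan=np.array([.5135,.019])
top=f(390.5,249,.06); print("ring front",top[:2], "centre",top[:2]-.0325*np.array([.946,.324]))
print("panedge",f(391,189,.06)[:2]-.06*np.array([.946,.324]))
print("ring sides mid",f(390.5,316,.06))
o=ctrl.get_obs();print(o["tool_pos"])
```

```text
[0.51163578 0.01863206 0.165     ] 0.025312006862725535
[0.51320779 0.0191767  0.167     ] 0.02474351600653764
[0.5147798  0.01972133 0.169     ] 0.024175025150349774
bottom front [0.52709197 0.02372603 0.097     ] body top front [0.52770316 0.02402127 0.143     ]
ring front [0.54403154 0.0292791 ] centre [0.51328654 0.0187491 ]
panedge [0.5125407  0.01836032]
ring sides mid [0.51336338 0.01865657 0.06      ]
[0.51270637 0.01978956 0.11205168]
```

To row units: 0.04 m is 0.05, 0.034 m is 0.0425.

{"fn": "pendant", "kwargs": {"plan": [0.03,0.0025,-0.0013,0.0188,0,0,0,0.03,0.0025,-0.0013,0.0313,0,0,0,0.03,0.0025,-0.0013,0.0388,0,0,0,0.03,0.0025,-0.0013,0.0425,0,0,0,0.03,0.0025,-0.0013,0.045,0,0,0,0.03,0.0025,-0.0013,0.0475,0,0,0,0.03,0.0025,-0.0013,0.05,0,0,0,0.03,0.0025,-0.0013,0.05,0,0,0,0.03,0.0025,-0.0013,0.05,0,0,0,0.03,0.0025,-0.0013,0.05,0,0,0]}}

```text
t: 6.38
tool_pos: [0.515, 0.0203, 0.0729]
tool_rot: [-3.098, -0.519, -0.001]
contact_force: [-1.3, 1.3, -2.9]
opening: 0.0387
grip_force: 53.3
```

To row units: 0.0025 m is 0.0031, 0.0015 m is 0.0019.

{"fn": "pendant", "kwargs": {"plan": [0.03,-0.0013,0,0.0019,0,0,0,0.03,-0.0013,0,0.0031,0,0,0,0.03,-0.0013,0,0.0031,0,0,0,0.03,-0.0013,0,0.0031,0,0,0,0.042,-0.0013,0,0.0031,0,0,0,0.05,-0.0013,0,0.0031,0,0,0,0.06,-0.0013,0,0.0031,0,0,0,0.07,-0.0013,0,0.0031,0,0,0,0.07,-0.0013,0,0.0031,0,0,0,0.07,-0.0013,0,0.0031,0,0,0,0.07,-0.0013,0,0.0031,0,0,0,0.07,-0.0013,0,0.0031,0,0,0], "grip_force": 20}}

```text
t: 7.38
tool_pos: [0.5137, 0.0199, 0.0698]
tool_rot: [3.098, 0.519, -0.0]
contact_force: [0.6, -0.3, 0.8]
opening: 0.0701
grip_force: 0.0
```

Run:
```python
from h import *
p=cam("wrist");im=get_image("wrist")[:,:,::-1];np.savez("w4.npz",**p);cv2.imwrite("pics/w4.png",im)
cv2.imwrite("pics/w4b.png",cv2.resize(im,(768,576),interpolation=cv2.INTER_CUBIC))
```

```text
(no output)
```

View pics/w4b.png

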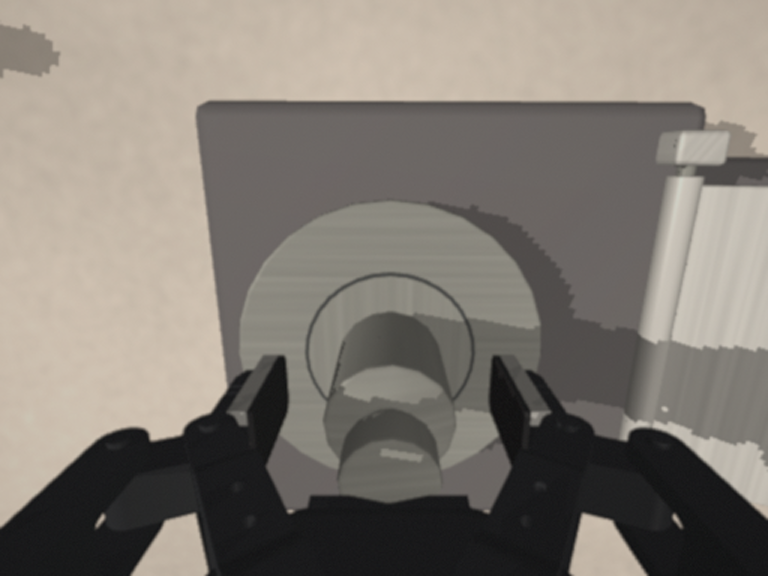

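Released and standing inside the ring: ring front edge at v=273 (x 306–473), weight's foot front edge at v=312 (centre x≈390). I'll check the centring in mm.

Run:
```python
from h import *
p=dict(np.load("w4.npz"));f=lambda u,v,z:onz(p,(u+.5)/1.5-.5,(v+.5)/1.5-.5,z)
r=f(390,273,.0555);w=f(391,312,.0555);print(r,w,np.linalg.norm(r-w),"want .0125")
o=ctrl.get_obs();Rm=R.from_rotvec(o["tool_rot"]).as_matrix();print(o["tool_pos"],Rm.round(3))
print("shift to bar",Rm.T@(np.array([.595,-.2195,.081])-o["tool_pos"]))
```

```text
[0.54392299 0.02920348 0.0555    ] [0.52944265 0.02380738 0.0555    ] 0.015453103883493113 want .0125
[0.51376911 0.01991416 0.06979391] [[ 0.945  0.326 -0.   ]
 [ 0.326 -0.945 -0.   ]
 [-0.     0.    -1.   ]]
shift to bar [-0.00118173  0.25281656 -0.01120543]
```

To row units: 0.253 m is 0.3163, 0.15 m is 0.1875.

{"fn": "pendant", "kwargs": {"plan": [0.07,0,0,-0.025,0,0,0,0.07,0,0,-0.075,0,0,0,0.07,0,0,-0.125,0,0,0,0.07,0,0,-0.175,0,0,0,0.07,0,0.0375,-0.175,0,0,0,0.06,-0.0013,0.0875,-0.175,0,0,0,0.05,-0.0013,0.1375,-0.175,0,0,0,0.04,-0.0013,0.1875,-0.175,0,0,0,0.04,-0.0013,0.2375,-0.1625,0,0,0,0.04,-0.0013,0.2875,-0.1375,0,0,0,0.04,-0.0013,0.3163,-0.1125,0,0,0,0.04,-0.0013,0.3163,-0.1,0,0,0,0.04,-0.0013,0.3163,-0.1,0,0,0,0.04,-0.0013,0.3163,-0.1,0,0,0]}}

```text
t: 8.6
tool_pos: [0.5946, -0.2189, 0.1488]
tool_rot: [-3.097, -0.518, 0.003]
contact_force: [0.2, -0.4, 0.9]
opening: 0.0401
grip_force: 0.0
```

Run:
```python
from h import *
p=cam("wrist");im=get_image("wrist")[:,:,::-1];np.savez("w5.npz",**p);cv2.imwrite("pics/w5.png",im)
cv2.imwrite("pics/w5b.png",cv2.resize(im,(768,576),interpolation=cv2.INTER_CUBIC))
```

```text
(no output)
```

View pics/w5b.png

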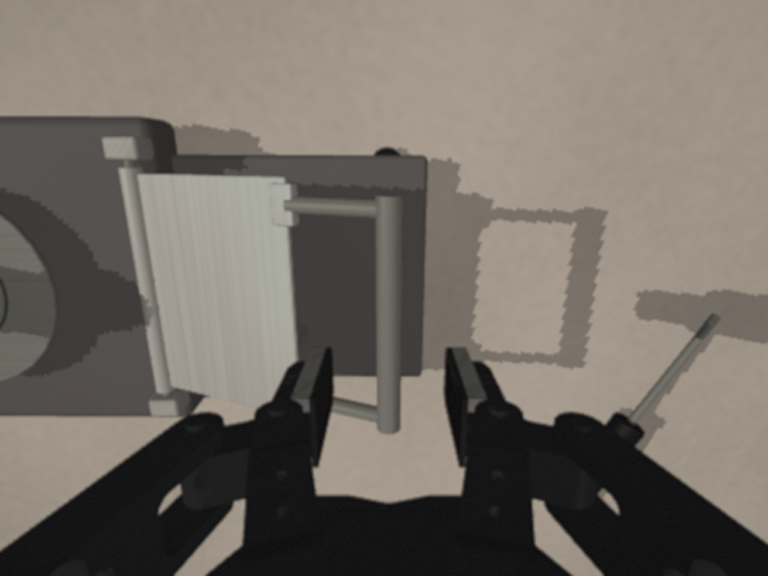

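Bar runs from (389,197) to (389,431), parallel to the tool's x and between the fingers; the left finger is over the window, screwdriver clear at right.

Run:
```python
from h import *
p=dict(np.load("w5.npz"));f=lambda u,v,z:onz(p,(u+.5)/1.5-.5,(v+.5)/1.5-.5,z)
a=f(389,197,.1);b=f(389,431,.1);m=(a+b)/2;print(a,b,m,np.linalg.norm(a-b))
s=f(293,350,.081);print("sheet edge",s)
o=ctrl.get_obs();Rm=R.from_rotvec(o["tool_rot"]).as_matrix();print(o["tool_pos"],np.degrees(np.arctan2(*(a-b)[1::-1])),np.degrees(np.arctan2(Rm[1,0],Rm[0,0])))
m[2]=.082;print("shift",Rm.T@(m-o["tool_pos"]),"sheet y",(Rm.T@(s-m))[1])
```

```text
[ 0.64814242 -0.2011399   0.1       ] [ 0.53709671 -0.23933088  0.1       ] [ 0.59261957 -0.22023539  0.1       ] 0.11742956361936305
sheet edge [ 0.55488941 -0.17948831  0.081     ]
[ 0.59531553 -0.21879587  0.15027102] 18.979184906450268 19.053844179366173
shift [-0.00303653  0.00049242  0.06827012] sheet y -0.05083171925141927
```

To row units: 0.068 m is 0.085, 0.062 m is 0.0775.

{"fn": "pendant", "kwargs": {"plan": [0.04,-0.0038,0,0.0375,0,0,0,0.04,-0.0038,0,0.0625,0,0,0,0.04,-0.0038,0,0.0775,0,0,0,0.04,-0.0038,0,0.085,0,0,0,0.04,-0.0038,0,0.085,0,0,0,0.04,-0.0038,0,0.085,0,0,0,0.005,-0.0038,0,0.085,0,0,0,0.005,-0.0038,0,0.085,0,0,0,0.005,-0.0038,0,0.085,0,0,0,0.005,-0.0038,0,0.085,0,0,0,0.005,-0.0038,0,0.085,0,0,0,0.005,-0.0038,0,0.085,0,0,0,0.005,-0.0038,0,0.085,0,0,0,0.005,-0.0038,0,0.085,0,0,0], "grip_force": 30}}

```text
t: 9.82
tool_pos: [0.593, -0.2196, 0.0836]
tool_rot: [-3.097, -0.519, -0.002]
contact_force: [-2.2, 4.5, 5.2]
opening: 0.011
grip_force: 29.4
```

To row units: -0.0704 m is -0.088, -0.066 m is -0.0825.

{"fn": "pendant", "kwargs": {"plan": [0.005,0,-0.0038,-0.0088,0,0,0,0.005,0,-0.0075,-0.0175,0,0,0,0.005,0,-0.0125,-0.0256,0,0,0,0.005,0,-0.0173,-0.0338,0,0,0,0.005,0,-0.0225,-0.0416,0,0,0,0.005,0,-0.0283,-0.0493,0,0,0,0.005,0,-0.0344,-0.0565,0,0,0,0.005,0,-0.0408,-0.0635,0,0,0,0.005,0,-0.0475,-0.0701,0,0,0,0.005,0,-0.0546,-0.0765,0,0,0,0.005,0,-0.062,-0.0825,0,0,0,0.005,0,-0.0698,-0.088,0,0,0,0.005,0,-0.0698,-0.088,0,0,0,0.005,0,-0.0698,-0.088,0,0,0]}}

```text
t: 10.98
tool_pos: [0.5758, -0.1694, 0.1552]
tool_rot: [3.093, 0.518, 0.007]
contact_force: [4.6, -4.1, 5.3]
opening: 0.0105
grip_force: 30.0
```

Run:
```python
from h import *
o=ctrl.get_obs();print(o["contact_force"],o["wrist_torque"],o["opening"])
cv2.imwrite("pics/s6.png",cv2.resize(get_image("scene")[130:300,150:370][:,:,::-1],None,fx=3.5,fy=3.5,interpolation=cv2.INTER_CUBIC))
```

```text
[ 4.58062896 -4.12069517  5.25922073] [-0.8489004  -0.76359451  0.03948394] 0.010482980430955127
```

View pics/s6.png

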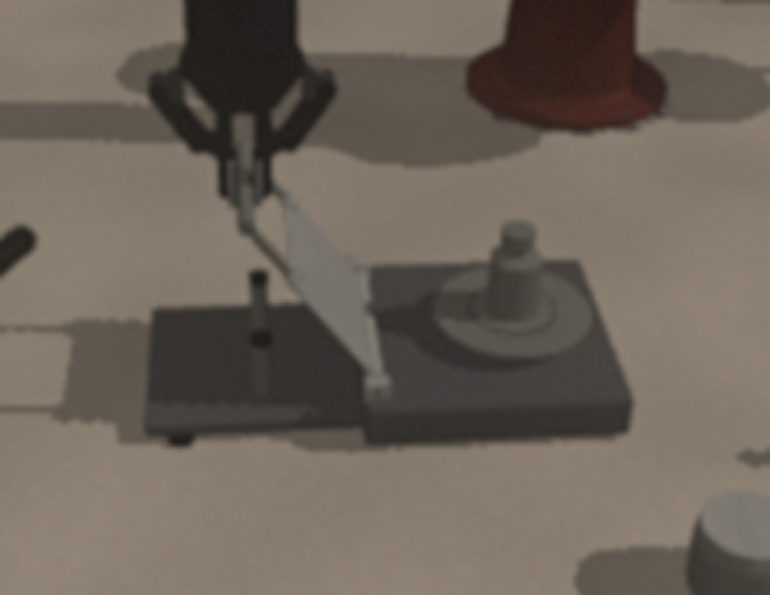

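The screen is swinging up in the fingers with the weight standing on the pan at (515,280); the free prop is visible at (258,300). I'll continue up to the balance point.

To row units: -0.0858 m is -0.1073, -0.0782 m is -0.0978.

{"fn": "pendant", "kwargs": {"plan": [0.005,0,-0.008,-0.0063,0,0,0,0.005,0,-0.0163,-0.0113,0,0,0,0.005,0,-0.0246,-0.0155,0,0,0,0.005,0,-0.0333,-0.0195,0,0,0,0.005,0,-0.0421,-0.0229,0,0,0,0.005,0,-0.0511,-0.026,0,0,0,0.005,0,-0.0603,-0.0285,0,0,0,0.005,0,-0.0695,-0.0306,0,0,0,0.005,0,-0.0789,-0.0323,0,0,0,0.005,0,-0.0884,-0.0335,0,0,0,0.005,0,-0.0938,-0.034,0,0,0,0.005,0,-0.0978,-0.0343,0,0,0,0.005,0,-0.1025,-0.0344,0,0,0,0.005,0,-0.1073,-0.0345,0,0,0,0.005,0,-0.1073,-0.0345,0,0,0,0.005,0,-0.1073,-0.0345,0,0,0,0.005,0,-0.1073,-0.0345,0,0,0,0.005,0,-0.1073,-0.0345,0,0,0]}}

```text
t: 12.53
tool_pos: [0.5474, -0.0867, 0.1814]
tool_rot: [3.098, 0.518, 0.005]
contact_force: [4.8, -0.1, 6.6]
opening: 0.0105
grip_force: 31.8
```

Run:
```python
from h import *
o=ctrl.get_obs();Rm=R.from_rotvec(o["tool_rot"]).as_matrix();g=o["tool_pos"]-.0187*Rm[:,2]
y=np.array([-.326,.9455]);h=np.array([.5487,-.0854]);print(g,"theta est",-(g[:2]-h)@y/.152,o["contact_force"],o["opening"],Rm[:,2])
cv2.imwrite("pics/s7.png",cv2.resize(get_image("scene")[130:300,150:370][:,:,::-1],None,fx=3.5,fy=3.5,interpolation=cv2.INTER_CUBIC))
```

```text
[ 0.54733258 -0.08671078  0.20014705] theta est 0.005220814233916059 [ 4.84861047 -0.05813484  6.58008299] 0.010506518841531351 [ 3.23137717e-03 -8.86466410e-05 -9.99994775e-01]
```

View pics/s7.png

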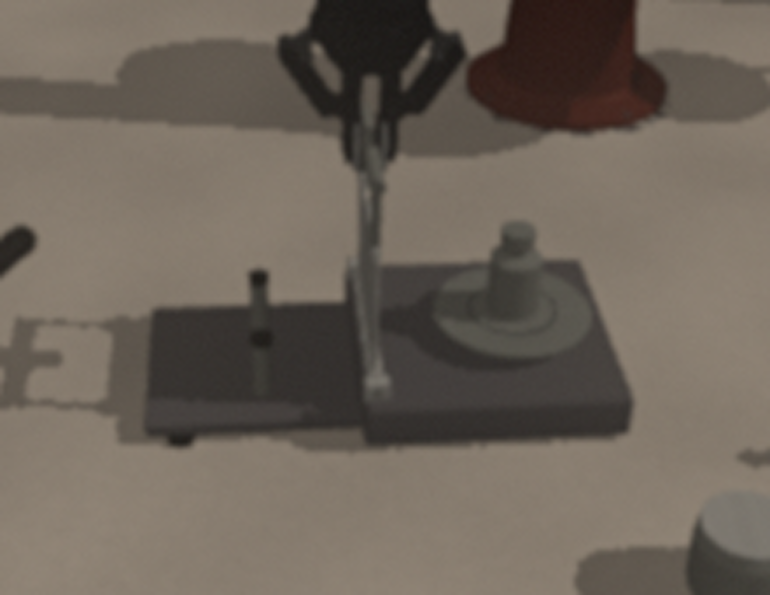

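The screen stands upright in the fingers (bar near (370,110), hinge at (377,385)), and the weight is undisturbed at (515,280). I'll hold briefly, then hand in.

{"fn": "pendant", "kwargs": {"plan": [0.005,0,0,0,0,0,0,0.005,0,0,0,0,0,0,0.005,0,0,0,0,0,0,0.005,0,0,0,0,0,0,0.005,0,0,0,0,0,0,0.005,0,0,0,0,0,0]}}

```text
t: 13.08
tool_pos: [0.5474, -0.0867, 0.1814]
tool_rot: [3.098, 0.518, 0.005]
contact_force: [4.3, 0.8, 7.8]
opening: 0.0107
grip_force: 31.8
```

```bash
python3 -c "
from station import ctrl, get_image, camera_params
print(ctrl.finish_job())"
```

```text
the job is handed in; nothing more can be done
None
```

I handed the job in at about 13 s, with the larger weight released upright about 3 mm from the ring's centre and the screen held steady in the fingers at an estimated 0.005 rad from upright; `finish_job()` returned no verdict.

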